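Fit the spring retaining ring on the tube spinner's spindle

TASK

The rotor of the small bench spinner needs its retaining ring: pick the spring ring up by its two upright ears, pinching them together so that it spreads, but never past the spread at which it would bend. Put it spread over the spindle head, press it down gently on the sprung rotor boss until the groove under the head is clear, and let it close into the groove there, lying level, then take the hand away. Do not press hard on the spinner, and leave the bottle, the timer and the dish where they are.

Things in the scene. Friction and masses are not known exactly. Their poses are not given: they have to be found in the camera images.
- ring_mid (a point): Spring ring of bright 4 mm steel wire, 85 g, flat on the bench, ears up. Point on its axis midway between the ears, 21 mm above its underside. z: up its axis; x: to its hinge; y: through both ears. Inner diameter 31. On -y and +y a flat lip, 0 to 4 mm above the underside, reaches in to 8.5 mm from the axis. At -x the tails cross (25 mm out, 13 high), so pinching the ears together along y spreads the ring.
- ring_ear (a point): Middle of the +y ear (the other is its mirror image at -y): upright plate 18 mm long, 4 thick, top 34 mm above the underside, its middle 24 mm from the axis. Outside it a ledge 10 mm wide, 4 to 8 mm above the underside, for fingertips to bear on. Width over both ears 52 mm (57 at the toed-out edges) at rest; between flat jaws about 44 mm at spread 0.36, 42 at 0.43, 40 at 0.50, 34 at 0.70. Pinch force 5 N at rest, 15 N at 0.50.
- ring_hinge (a point): Middle of the ring's hinge coil, 9 mm across and 9 mm high, 22 mm from the ring's axis.
- ring_spread (a joint): Spread: angle between the ring's halves, rad; 0 at rest on its stop, grows as the ears are pinched. Half gap between the lips: 8.5 mm at 0, 12.5 at 0.36 (only just as wide as the spindle head), 14 at 0.50 (good: passes the head 1.5 mm clear each side). Closed in the groove it reads about 0.10 to 0.14. Past 0.72 the ring bends for good: never allowed.
- housing: Bench tube spinner's white round base, 110 mm across, 40 high, fixed; origin at the centre of its underside, z up. On its upright axis: an aluminium rotor disc 90 mm across (its top 10 mm under the boss top), a flat boss 48 mm across, and through it the spindle. The boss is sprung: yields from about 4 N, then sinks 1 mm per 2.5 N, 6 mm at most. A load over 16 N on it harms the bearing.
- spindle_axis (a point): On the spindle's axis, at the housing's top. The spindle is height-adjustable: it and the rotor stand anywhere in a 20 mm range, NOT measured, feel for it: boss top at rest 28 to 48 mm above this point. The spindle head (25 mm across, 8 high, 2 mm chamfer) ends 10.5 mm above the boss; its underside is 2.7 mm above the boss, and there the groove begins (20 mm across), partly hidden by the boss.
- boss_nominal (a point): Centre of the boss top at its mean height; the true boss top is up to 10 mm higher or lower (unmeasured). The ring's lips (4 mm) go under the head only with the boss pressed down 1.3 mm or more (7.5 N); 10 to 13 N is good. Keep the load on while the ears are let out, as opening fingers may lift their tips. The boss then lifts the closed ring against the head, its underside 26.7 to 46.7 mm above spindle_axis.
- amber_bottle: Bystander: brown glass bottle with black cap, 46 mm across, 88 mm high; origin at the centre of its underside.
- timer: Bystander: white lab timer with three keys, 62x68x19 mm; origin at the centre of its underside.
- dish: Bystander: clear petri dish, 60 mm across, 14 mm high; origin at the centre of its underside.
Not all that is in view belongs to the job. Of the things that look like the housing, take the one that is farthest to the robot's right at the start.

How it is judged:
By the outcome, as a careful person would: the job done as asked, in the order asked, and still so for the second after the job is handed in, with the robot touching nothing.
It also fails if it takes over 64 s, if anything falls off the work surface, if the arm or the gripper's body presses on something with over 40 N, if the wrist force passes 120 N, or if a joint passes its speed limit or range.

ROBOT

A 7-joint arm with a two-finger parallel gripper is mounted at the origin on a cart in front of the work surface, level with it; the furniture and walls round the work are solid. World frame = base frame: x ahead of the robot, y to its left, z up, the work surface at z = 0. Lengths are in m, angles in degrees, forces in N, time in s.
With the tool pointing down it reaches from about 0.425 to 0.875 m from the base axis. Payload 9.9 kg.
Tool frame: the origin (TCP) lies at the very end of the fingers, on their centre line; the grasp point (between the pads) lies 19 mm behind it; z points along the fingers, y is the line along which they close (so a half turn about z gives the same grasp; the last joint's range is limited). The gripper opens to 85 mm and grips with 20 to 120 N. Pads are 22 mm wide; open, the fingers measure 114 mm over their backs; the gripper's body (76 mm by 85 mm) begins 54 mm behind the grasp point. The pads swing forward as they close: fully open they stand 13 mm farther back than shut.
Start: joints at [69.11, 32.985, 1.427, 82.34, -0.859, 64.687, -3.237], TCP at [0.187, -0.649, 0.204] pointing down, gripper open.
Joint ranges: [-157.87, 157.87], [-19.46, 123.44], [-87.15, 90], [11.01, 140.99], [-62.26, 242.26], [9.8, 113.94], [-161.44, 161.44]. Speed limits (degrees/s): [127.2, 127.2, 172.46, 172.46, 180, 180, 180].

INTERFACE

Orientations are given as a 3x3 rotation matrix whose columns are the frame's x, y, z axes.
In Python, from bench import state, snapshot, camera_params, finish_job gives the robot as it stands.
- The arm moves only by the tool apply_moves, never from a script. Its arguments are lists of equal length, an entry for each row: "twist": the turn, a rotation vector about the world's x, y, z in degrees, a list of three; "translation": the shift along the world's x, y, z in cm, a list of three; "grip": the closure, from 0 (fully open) to 1 (shut). A call has 1 to 10 rows; each row is the pose to reach, as a shift and turn from the pose commanded when the call began; what a row does not reach only later rows make up. A row lasts 1/12 s, in which the tool goes at most 41.7 mm and 7.16 degrees, less where a joint would pass 70% of its speed; a pose out of reach is approached as far as the arm can. A call with a gripper value outside its range is refused whole. The fingers move at their own pace and stop on an object; "squeeze" is the grip in N (left out, the last holds). Time passes only in rows, so rows that repeat a pose let the fingers close. It gives the time, the measured TCP pose, the force, the opening and the grip force at its end, in the units of the state.
- state(): the state, without advancing time (a new reading comes with each control period).
- snapshot(name): name is "side" or "top" or "wrist"; returns the picture (384x512x3 uint8, red, green, blue); there is no depth.
- camera_params(name): a dict with "fov_y" (degrees; the focal length in pixels is half the picture's height over the tangent of half this angle, whatever the lens; pixels are square), "cx", "cy" (the principal point, pixels), "R" (3x3) and "t" (3): a world point X has camera coordinates R X + t. Camera axes: x right, y down, z forward; pixel columns grow to the right and rows downward; lengths in m; the calibration is good to about 2 mm. A picture is of the moment at which its call begins: read the wrist's pose just before it. camera_params takes no time and is no camera call; for the wrist camera it gives the pose at the moment of the call.
- finish_job(): hands the job in; it is judged then, once.
The state is a dict: "clock": time; "joints": joint angles; "qd": joint speeds; "tau": joint torques, N m; "ee_pos": TCP position; "orientation": TCP orientation; "contact_force": force on the tool from outside, world axes, zero at the start; "ft_torque": the same for the moment, N m; "width": opening from 0.0 (shut) to 1.0 (fully open); "grip_force": force on a finger pad.
Only numpy, scipy, OpenCV 4.12 (cv2) and the standard library are available. Lean on these libraries where they do the work, as an engineer would, in place of code of your own. Each camera call takes 0.05 s, during which the arm holds its last target. There are 200 camera calls.

## Working session

There is one attempt and no reset: what is moved stays moved. The work goes in short steps, Python scripts to look and compute and a tool call to move; the robot and the scene stay as the last step left them, time stands still between calls to the robot, and variables do not carry over. Pictures are saved under pics/ and viewed, at most 10 in all, crops included, and the job is handed in when it is done.

Besides the shell and the picture viewer there is one more tool, called after "Call:" as a command line: name --argument value ..., lists and objects as JSON in quotes. apply_moves: Moves the arm, as the interface text tells. Its arguments: {"type":"object","properties":{"twist":{"type":"array","items":{"type":"array","items":{"type":"number"}}},"translation":{"type":"array","items":{"type":"array","items":{"type":"number"}}},"grip":{"type":"array","items":{"type":"number"}},"squeeze":{"type":"number"}},"required":["twist","translation","grip"]}

```bash
mkdir -p pics; cat > h.py <<'E'
import numpy as np, cv2
from bench import state, snapshot, camera_params, finish_job
def K(p):
    f=192/np.tan(np.radians(p['fov_y'])/2); return f
def ray(p,u,v):
    f=K(p);R=np.array(p['R']);t=np.array(p['t'])
    return -R.T@t, R.T@np.array([(u-p['cx'])/f,(v-p['cy'])/f,1])
def onz(p,u,v,z):
    c,d=ray(p,u,v); return c+d*(z-c[2])/d[2]
def proj(p,X):
    c=np.array(p['R'])@np.array(X)+np.array(p['t']); return K(p)*c[:2]/c[2]+[p['cx'],p['cy']]
E
python3 - <<'E'
from h import *
s=state();print(s)
for n in("top","side"):
    p=camera_params(n);print(n,p)
    cv2.imwrite(f"pics/{n}0.png",cv2.resize(snapshot(n)[:,:,::-1],None,fx=1.5,fy=1.5,interpolation=cv2.INTER_CUBIC))
    np.save(n+"0.npy",snapshot(n))
E
```

```text
{'clock': 0.0, 'joints': array([69.11043162, 33.03289655,  1.42244828, 82.38750603, -0.85931466,
       64.68760074, -3.23650302]), 'qd': array([ 0.08049179,  0.01767728, -0.04455049,  0.07914662,  0.04252094,
       -0.01136543, -0.025441  ]), 'tau': array([ 1.05259678e-04, -7.65770102e+01,  2.25042209e+00, -2.85970134e+01,
        1.53853535e-02,  1.27011284e-02,  3.96600547e-05]), 'ee_pos': array([ 0.18692149, -0.64806371,  0.20313294]), 'orientation': array([[ 9.60819165e-01,  2.77175451e-01, -5.49201590e-04],
       [ 2.77175983e-01, -9.60817820e-01,  1.60961571e-03],
       [-8.15367139e-05, -1.69877511e-03, -9.99998554e-01]]), 'contact_force': array([ 0.10212006, -0.50187601, -0.92057041]), 'ft_torque': array([ 0.00112859, -0.00408664, -0.00851222]), 'grip_force': 0.0, 'width': 0.9993027882170012}
top {'fov_y': 43.60483211960077, 'cx': 253.2625942694134, 'cy': 187.19083322928427, 'R': array([[ 0.17336896, -0.98484591,  0.00466217],
       [-0.96341097, -0.17057434, -0.20674551],
       [ 0.20440772,  0.03135167, -0.97838365]]), 't': array([0.23201661, 0.64793055, 1.0076281 ])}
side {'fov_y': 45.64011283835927, 'cx': 255.19577662966546, 'cy': 195.33895190262996, 'R': array([[-0.84399169, -0.53574035,  0.02569646],
       [-0.2508359 ,  0.35190618, -0.90180009],
       [ 0.47408795, -0.76755737, -0.4313888 ]]), 't': array([0.65764639, 0.112316  , 0.88853745])}
```

View pics/top0.png

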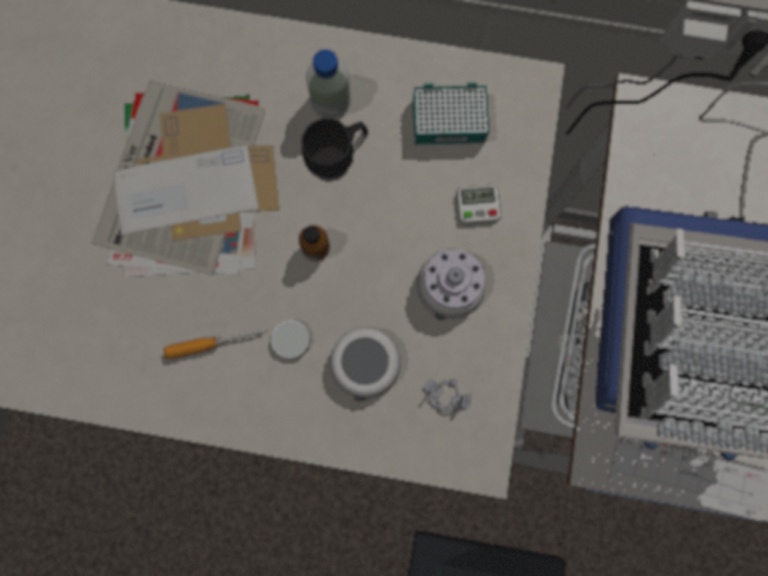

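View pics/side0.png

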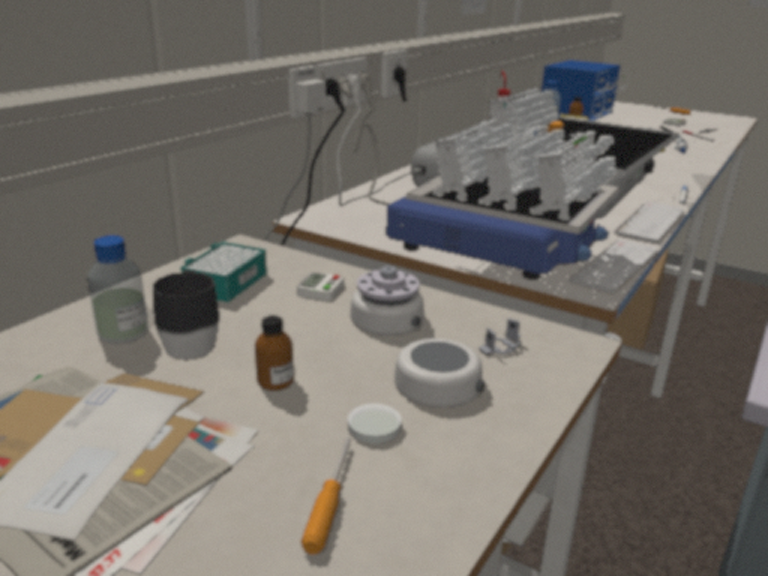

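```bash
python3 - <<'E'
from h import *
a=np.load("top0.npy");b=np.load("side0.npy")
A=cv2.resize(a[240:292,262:324],None,fx=6.4,fy=6.4,interpolation=cv2.INTER_CUBIC)
B=cv2.resize(b[200:252,304:366],None,fx=6.4,fy=6.4,interpolation=cv2.INTER_CUBIC)
C=cv2.resize(a[155:217,210:334],None,fx=3.2,fy=3.2,interpolation=cv2.INTER_CUBIC)
D=cv2.resize(b[170:232,210:334],None,fx=3.2,fy=3.2,interpolation=cv2.INTER_CUBIC)
h=np.hstack
cv2.imwrite("pics/crop.png",np.vstack([h([A,B]),h([C,D])])[:,:,::-1])
p=camera_params("top");q=camera_params("side")
print("base proj",proj(p,[0,0,0]),"tcp",proj(p,state()['ee_pos']))
print("spinner z.08",onz(p,303.5,183,.08),"hollow",onz(p,243,241,.04),"ring",onz(p,297,264,.02))
print(onz(q,390/1.5,272/1.5,.088))
E
```

```text
base proj [363.78184052 495.82734391] tcp [778.19364463 498.67801366]
spinner z.08 [0.62381752 0.2326837  0.08      ] hollow [0.47785784 0.3432773  0.04      ] ring [0.44979227 0.21431099 0.02      ]
[0.60704237 0.25695299 0.088     ]
```

View pics/crop.png

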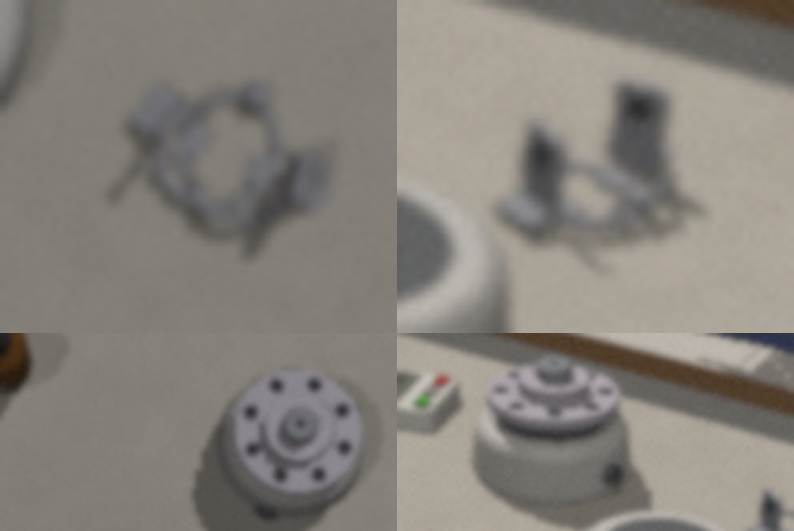

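Two things look like the housing: (301,188) with a rotor and (243,241) hollow. The first is farther right (y 0.23 against 0.34) and carries the rotor and spindle, so it is the one. The ring is at about (297,264), with its ears at (287,257) and (310,268) and the hinge at (301,255).

```bash
cat >> h.py <<'E'
def tri(obs):
    A=np.zeros((3,3));b=np.zeros(3);L=[]
    for p,u,v in obs:
        c,d=ray(p,u,v);d/=np.linalg.norm(d);M=np.eye(3)-np.outer(d,d);A+=M;b+=M@c;L.append((c,M))
    X=np.linalg.solve(A,b);return X,[np.linalg.norm(M@(X-c))*1e3 for c,M in L]
E
python3 - <<'E'
from h import *
p=camera_params("top");q=camera_params("side")
print("head",tri([(p,303.1,184.4),(q,259.7,180.6)]))
a=np.load("top0.npy")
E1=onz(p,286.7,257.2,.034-.008);E2=onz(p,310,267.8,.034-.008);H=onz(p,301.5,255.2,.009)
print("ears",E1,E2,np.linalg.norm(E1-E2),"mid",(E1+E2)/2,"hinge",H)
# side ear tops: left crop (541,125), right (641,88)
f=lambda u,v:(304+(u-397)/6.4,200+v/6.4)
print("side ears",onz(q,*f(541,130),.034),onz(q,*f(641,90),.034))
m=(E1+E2)/2; d=H-m;print("dir hinge",np.degrees(np.arctan2(d[1],d[0])),np.linalg.norm(d[:2]))
d=E1-E2;print("ear line ang",np.degrees(np.arctan2(d[1],d[0])))
E
```

```text
head (array([0.6216413 , 0.2331    , 0.07725095]), [np.float64(0.5182356293592494), np.float64(0.5182356293591631)])
ears [0.46036147 0.24008446 0.026     ] [0.44613006 0.18471412 0.026     ] 0.05716998526899775 mid [0.45324577 0.21239929 0.026     ] hinge [0.47203866 0.20629317 0.009     ]
side ears [0.46079642 0.23790134 0.034     ] [0.44549985 0.19461761 0.034     ]
dir hinge -17.99983546604685 0.019759999693298107
ear line ang 75.58571050405203
```

Call:
apply_moves --twist '[[0,0,7],[0,0,14],[0,0,21],[0,0,28],[0,0,35],[0,0,42],[0,0,49],[0,0,56],[0,0,63],[0,0,70]]' --translation '[[0,0,4],[0,0,8],[0.5,0.5,12],[2.3,3.5,14],[4.3,7,15],[6.3,10.5,15],[8.3,14,15],[10.3,17.5,15],[12.3,21,15],[14.3,24.5,15]]' --grip '[0,0,0,0,0,0,0,0,0,0]'

```text
clock: 1.03
ee_pos: [0.3305, -0.4016, 0.3541]
orientation: [[0.062, 0.998, -0.0], [0.998, -0.062, -0.0], [-0.0, -0.0, -1.0]]
contact_force: [0.6, -0.5, 0.2]
width: 0.995
grip_force: 0.0
```

Call:
apply_moves --twist '[[0,0,7],[0,0,14],[0,0,21],[0,0,28],[0,0,35],[0,0,42],[0,0,49],[0,0,56],[0,0,63],[0,0,70]]' --translation '[[1.5,3.5,0],[3,7,0],[4.5,10.5,0],[6,14.2,0],[7.5,18,0],[8.5,22,0],[9.5,26,0],[10.5,30,0],[11.5,34,0],[12.3,38,0]]' --grip '[0,0,0,0,0,0,0,0,0,0]'

```text
clock: 1.87
ee_pos: [0.4531, -0.0217, 0.3542]
orientation: [[-0.916, 0.4, 0.001], [0.4, 0.916, -0.0], [-0.001, -0.0, -1.0]]
contact_force: [0.8, -1.1, 0.1]
width: 0.998
grip_force: 0.0
```

Call:
apply_moves --twist '[[0,0,4],[0,0,8],[0,0,8],[0,0,8],[0,0,8],[0,0,8],[0,0,8],[0,0,8],[0,0,8],[0,0,8]]' --translation '[[0,4,0],[0,8,0],[0,11,-2.5],[0,14,-5],[0,17,-7.5],[0,19.5,-10.5],[0,21.5,-14],[0,23.4,-17.5],[0,23.4,-20],[0,23.4,-20]]' --grip '[0,0,0,0,0,0,0,0,0,0]'

```text
clock: 2.7
ee_pos: [0.4504, 0.2098, 0.1497]
orientation: [[-0.962, 0.272, -0.007], [0.272, 0.962, -0.003], [0.006, -0.005, -1.0]]
contact_force: [-0.6, -1.5, 0.3]
width: 0.996
grip_force: 0.0
```

```bash
python3 - <<'E'
from h import *
p=camera_params("wrist");im=snapshot("wrist");np.save("w1.npy",im)
import pickle;pickle.dump(p,open("w1.pkl","wb"))
cv2.imwrite("pics/w1.png",cv2.resize(im[:,:,::-1],None,fx=1.5,fy=1.5))
print(p,state()['ee_pos']); R=np.array(p['R']);print(-R.T@p['t'],proj(p,[.453,.212,.02]))
E
```

```text
{'fov_y': 59.74811824704143, 'cx': 262.24852757836754, 'cy': 191.3826433739111, 'R': array([[ 0.26963844,  0.96295222, -0.00425962],
       [ 0.9193272 , -0.25610139,  0.29874667],
       [ 0.28658787, -0.08446957, -0.95432294]]), 't': array([-0.32431644, -0.38284782,  0.21662459])} [0.45156633 0.20980394 0.15226047]
[0.37732862 0.23255156 0.31972286] [264.29043414 175.49282808]
```

View pics/w1.png

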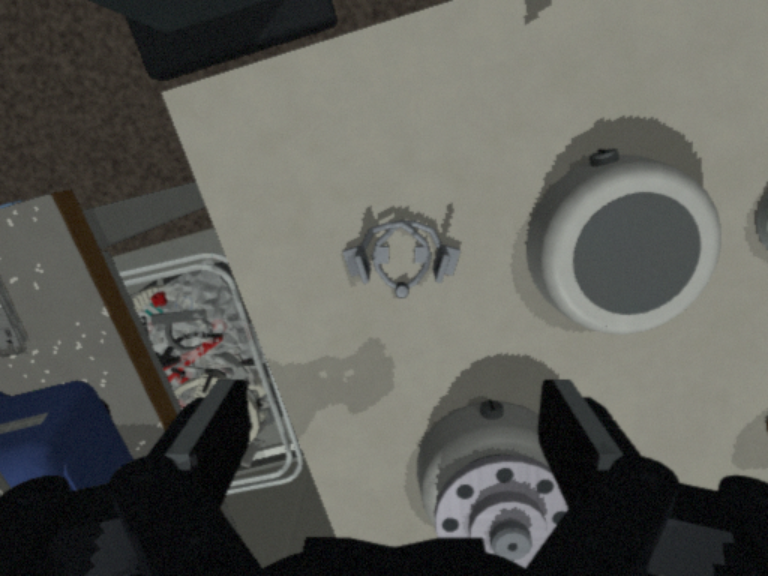

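```bash
python3 - <<'E'
from h import *
import pickle
p=pickle.load(open("w1.pkl","rb"));im=np.load("w1.npy").astype(int)
T=camera_params("top");q=camera_params("side")
sub=im[125:205,220:315]
# bench colour is yellowish: r-b larger ; steel bluish
m=((sub[:,:,0]-sub[:,:,2])<2).astype(np.uint8)
n,l,st,ce=cv2.connectedComponentsWithStats(m)
print([(st[i]+np.array([220,125,0,0,0]),ce[i]+[220,125]) for i in range(1,n) if st[i,4]>25])
for y in range(0,80,2): print(''.join('#' if v else '.' for v in m[y]))
a=onz(p,356/1.5,262/1.5,.02);b=onz(p,448/1.5,263/1.5,.02);h=onz(p,402/1.5,291/1.5,.009)
print(a,b,(a+b)/2,np.linalg.norm(a-b),h)
d=h-(a+b)/2;print(np.degrees(np.arctan2(d[1],d[0])),np.linalg.norm(d[:2])); d=b-a;print(np.degrees(np.arctan2(d[1],d[0])))
print("head 3view",tri([(p,512/1.5,545/1.5),(T,303.1,184.4),(q,259.7,180.6)]),tri([(p,512/1.5,545/1.5),(T,303.1,184.4)]))
E
```

```text
[(array([ 229,  147,   78,   52, 1532]), array([267.39490862, 169.93211488]))]
...............................................................................................
...............................................................................................
...............................................................................................
...............................................................................................
...............................................................................................
...............................................................................................
...............................................................................................
...............................................................................................
...............................................................................................
...............................................................................................
.............................................................
[... 2602 characters left out ...]
........................
...............................................................................................
...............................................................................................
[0.44553951 0.18818109 0.02      ] [0.46139545 0.24267897 0.02      ] [0.45346748 0.21543003 0.02      ] 0.05675764067435852 [0.47472607 0.20973657 0.009     ]
-14.993044449350778 0.022007800455464674
73.77785999796482
head 3view (array([0.62147861, 0.23470797, 0.07947364]), [np.float64(2.23410961575404), np.float64(1.8664474180676112), np.float64(1.3627662284846866)]) (array([0.61933965, 0.23467967, 0.08434513]), [np.float64(1.2993470901083075), np.float64(1.2993470901082929)])
```

The wrist view shows the ring, with ears at (237,175) and (299,175) and the hinge at (268,194). That puts its mid at (0.4535, 0.2155) with the ear line at 74°, and the hinge radius comes out at 22 mm as it should. The spindle head top is at about (341,363).

Call:
apply_moves --twist '[[0,0,0],[0,0,0],[0,0,0],[0,0,0],[0,0,0],[0,0,0],[0,0,0],[0,0,0],[0,0,0],[0,0,0]]' --translation '[[0.05,0.55,0],[0.05,0.55,-3],[0.05,0.55,-6],[0.05,0.55,-9],[0.05,0.55,-11],[0.05,0.55,-12.5],[0.05,0.55,-13.5],[0.05,0.55,-14],[0.05,0.55,-14],[0.05,0.55,-14]]' --grip '[0,0,0.1,0.2,0.25,0.25,0.25,0.25,0.25,0.25]' --squeeze 20

```text
clock: 3.58
ee_pos: [0.4545, 0.2162, 0.0151]
orientation: [[-0.962, 0.275, 0.002], [0.275, 0.962, 0.001], [-0.002, 0.001, -1.0]]
contact_force: [-0.4, 0.5, 0.8]
width: 0.751
grip_force: 0.0
```

```bash
python3 - <<'E'
from h import *
for i in range(4): s=state();print(s['ee_pos'],s['contact_force'],s['width'],s['clock'])
q=camera_params("side");im=snapshot("side");print(proj(q,[.4535,.2155,.02]))
im=im[180:264,270:382]
im2=snapshot("wrist")
cv2.imwrite("pics/g1.png",np.vstack([cv2.resize(im[:,:,::-1],(560,420),interpolation=cv2.INTER_CUBIC)]))
E
```

```text
[0.45449935 0.21623578 0.0151102 ] [-0.36603254  0.48486075  0.81622765] 0.7513988549853194 3.5833
[0.45449935 0.21623578 0.0151102 ] [-0.36603254  0.48486075  0.81622765] 0.7513988549853194 3.5833
[0.45449935 0.21623578 0.0151102 ] [-0.36603254  0.48486075  0.81622765] 0.7513988549853194 3.5833
[0.45449935 0.21623578 0.0151102 ] [-0.36603254  0.48486075  0.81622765] 0.7513988549853194 3.5833
[333.721114   223.00759143]
```

View pics/g1.png

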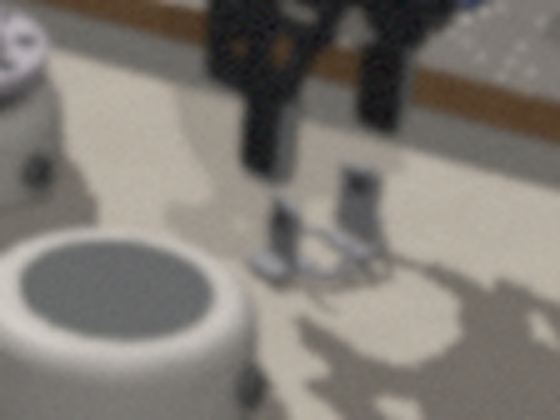

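```bash
python3 - <<'E'
from h import *
q=camera_params("side")
for sgn in(1,-1):
  for z in (.012,.02,.03,.04,.05):
    print(sgn,z,(proj(q,[.4535+sgn*.0104,.2155+sgn*.0365,z])-[270,180])*5)
s=state();print(s['ee_pos'],s['clock'],s['contact_force'])
im=snapshot("side")[180:264,270:382]
cv2.imwrite("pics/g2.png",cv2.resize(im[:,:,::-1],(560,420)))
E
```

```text
1 0.012 [255.5193069  261.78037295]
1 0.02 [257.29144848 244.32588398]
1 0.03 [259.52569301 222.31996934]
1 0.04 [261.78140873 200.10257678]
1 0.05 [264.05890666 177.6706431 ]
-1 0.012 [374.8293749 203.9874491]
-1 0.02 [376.94787001 187.16958082]
-1 0.03 [379.61767324 165.97510233]
-1 0.04 [382.31187849 144.58690622]
-1 0.05 [385.03082184 123.0023244 ]
[0.45441293 0.21627997 0.01514019] 3.6833 [-0.01467236  0.67186889 -0.02136028]
```

```bash
python3 - <<'E'
from h import *
for n in("g1","g2"):
    g=cv2.cvtColor(cv2.imread(f"pics/{n}.png"),cv2.COLOR_BGR2GRAY)
    for x in (255,265,275,370,385): 
        c=np.where(g[:300,x]<60)[0]; print(n,x,c.max() if len(c) else None,end=' ')
    print()
E
```

```text
g1 255 170 g1 265 173 g1 275 162 g1 370 126 g1 385 131 
g2 255 169 g2 265 172 g2 275 165 g2 370 125 g2 385 130
```

View pics/g2.png

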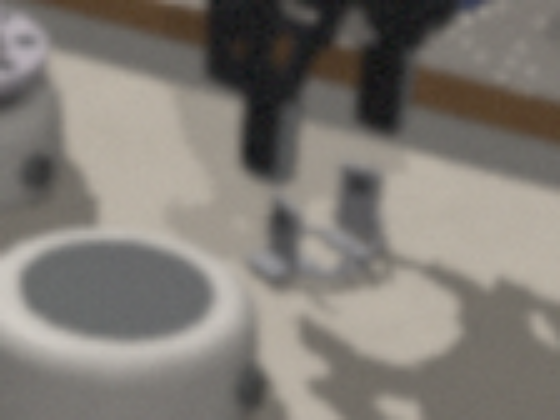

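Both side pictures show the tips at crop (262,178) and (380,130). With the ring between them, that means z ≈ 0.05, well above the reported TCP. I'll go down in small watched steps.

Call:
apply_moves --twist '[[0,0,0],[0,0,0],[0,0,0],[0,0,0]]' --translation '[[0,0,-0.3],[0,0,-0.6],[0,0,-0.8],[0,0,-0.8]]' --grip '[0.25,0.25,0.25,0.25]'

```text
clock: 4.07
ee_pos: [0.4533, 0.2157, 0.0055]
orientation: [[-0.962, 0.274, -0.001], [0.274, 0.962, -0.0], [0.0, -0.001, -1.0]]
contact_force: [0.2, -0.1, 0.7]
width: 0.75
grip_force: 0.0
```

```bash
cat >> h.py <<'E'
def tips():
    im=snapshot("side")[180:264,270:382];g=cv2.cvtColor(cv2.resize(im,(560,420)),cv2.COLOR_RGB2GRAY)
    print([(x,np.where(g[:300,x]<60)[0].max(initial=-1)) for x in (255,265,275,370,385)])
    s=state();print(s['ee_pos'],s['contact_force'],s['ft_torque'],s['width'])
E
python3 -c "
from h import *
tips()
im=snapshot('wrist');cv2.imwrite('pics/w3.png',im[:,:,::-1])"
```

```text
[(255, np.int64(189)), (265, np.int64(194)), (275, np.int64(188)), (370, np.int64(142)), (385, np.int64(149))]
[0.45337203 0.21584075 0.00571065] [0.96549698 0.66401879 0.16335892] [ 0.02428278 -0.030681   -0.02665145] 0.7497006767109624
```

View pics/w3.png

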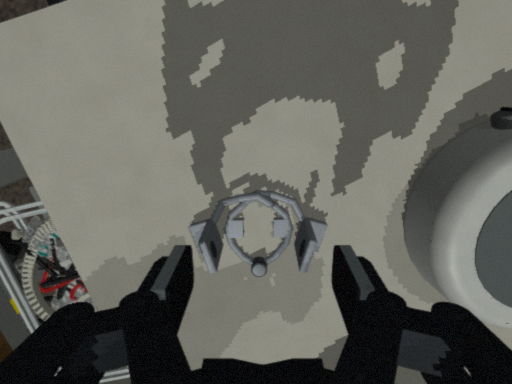

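The wrist view shows the tips at (192,247) and (332,247), above the ear tops at (205,245) and (310,245), and well centred on the ring. The tips are about 33 mm short of the reported TCP, so I'll descend while watching the force.

Call:
apply_moves --twist '[[0,0,0],[0,0,0],[0,0,0],[0,0,0],[0,0,0],[0,0,0]]' --translation '[[0,0,-0.3],[0,0,-0.6],[0,0,-0.9],[0,0,-1.2],[0,0,-1.5],[0,0,-1.5]]' --grip '[0.25,0.25,0.25,0.25,0.25,0.25]'

```text
clock: 4.67
ee_pos: [0.4533, 0.2158, -0.0097]
orientation: [[-0.962, 0.274, -0.001], [0.274, 0.962, -0.0], [0.001, -0.001, -1.0]]
contact_force: [-0.3, -0.2, -0.0]
width: 0.749
grip_force: 0.0
```

```bash
python3 -c "
from h import *
tips()"
```

```text
[(255, np.int64(225)), (265, np.int64(229)), (275, np.int64(196)), (370, np.int64(161)), (385, np.int64(167))]
[ 0.45331987  0.2158685  -0.0093834 ] [-0.04883416  0.19676559  0.30350437] [-0.02637892 -0.01474009  0.03607404] 0.7501803209587289
```

Call:
apply_moves --twist '[[0,0,0],[0,0,0],[0,0,0],[0,0,0],[0,0,0]]' --translation '[[0,0,-0.3],[0,0,-0.6],[0,0,-0.9],[0,0,-1.1],[0,0,-1.1]]' --grip '[0.25,0.25,0.25,0.25,0.25]'

```text
clock: 5.13
ee_pos: [0.4533, 0.2158, -0.0205]
orientation: [[-0.962, 0.274, -0.001], [0.274, 0.962, -0.0], [0.0, -0.001, -1.0]]
contact_force: [-0.4, -0.4, 0.5]
width: 0.754
grip_force: 0.0
```

```bash
python3 -c "
from h import *
tips()"
```

```text
[(255, np.int64(251)), (265, np.int64(252)), (275, np.int64(200)), (370, np.int64(160)), (385, np.int64(198))]
[ 0.45340174  0.21588649 -0.02024922] [-0.88105677 -0.43274961  0.45382135] [ 0.01507572 -0.0096356   0.02011743] 0.7540487510455548
```

Call:
apply_moves --twist '[[0,0,0],[0,0,0],[0,0,0],[0,0,0],[0,0,0]]' --translation '[[0,0,0],[0,0,0],[0,0,0],[0,0,0],[0,0,0]]' --grip '[0.3,0.35,0.4,0.42,0.42]'

```text
clock: 5.6
ee_pos: [0.4525, 0.2167, -0.0189]
orientation: [[-0.962, 0.273, -0.0], [0.273, 0.962, 0.001], [0.0, 0.0, -1.0]]
contact_force: [-8.1, -0.5, 19.5]
width: 0.581
grip_force: 13.9
```

Call:
apply_moves --twist '[[0,0,0],[0,0,0],[0,0,0],[0,0,0]]' --translation '[[0,0,-0.1],[0,0,-0.2],[0,0,-0.3],[0,0,-0.3]]' --grip '[0.42,0.42,0.42,0.42]'

```text
clock: 5.93
ee_pos: [0.4537, 0.2166, -0.0221]
orientation: [[-0.962, 0.274, 0.001], [0.274, 0.962, 0.001], [-0.001, 0.001, -1.0]]
contact_force: [-2.8, -1.0, 12.7]
width: 0.588
grip_force: 10.1
```

Call:
apply_moves --twist '[[0,0,0],[0,0,0],[0,0,0],[0,0,0],[0,0,0],[0,0,0]]' --translation '[[0,0,0.1],[0,0,0.2],[0,0,0.25],[0,0,0.3],[0,0,0.3],[0,0,0.3]]' --grip '[0.42,0.44,0.46,0.48,0.48,0.48]'

```text
clock: 6.43
ee_pos: [0.4536, 0.2159, -0.0201]
orientation: [[-0.962, 0.274, -0.0], [0.274, 0.962, -0.0], [0.0, -0.0, -1.0]]
contact_force: [0.4, -0.2, -0.8]
width: 0.522
grip_force: 7.2
```

```bash
python3 -c "
from h import *
tips()
cv2.imwrite('pics/w4.png',cv2.resize(snapshot('wrist')[150:350,130:390,::-1],None,fx=3,fy=3))"
```

```text
[(255, np.int64(237)), (265, np.int64(250)), (275, np.int64(255)), (370, np.int64(171)), (385, np.int64(142))]
[ 0.45352629  0.21582586 -0.02014084] [-0.22795741  0.59145526 -0.47970154] [ 0.02440679  0.01156529 -0.02822154] 0.5240735786725659
```

View pics/w4.png

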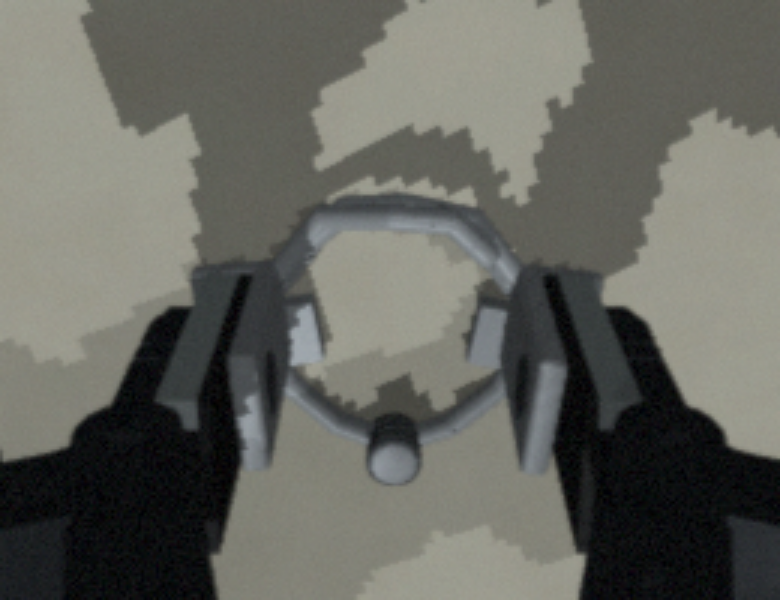

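Both ears lie between the jaws (crop x 265 and 525) and the lips are spread evenly. Width 44.5 mm corresponds to a spread of about 0.35. I'll close to 40 mm and seat the tips on the ledges against the bench.

Call:
apply_moves --twist '[[0,0,0],[0,0,0],[0,0,0],[0,0,0],[0,0,0]]' --translation '[[0,0,0],[0,0,0],[0,0,0],[0,0,0],[0,0,0]]' --grip '[0.49,0.505,0.52,0.53,0.53]'

```text
clock: 6.95
ee_pos: [0.4536, 0.216, -0.02]
orientation: [[-0.962, 0.274, -0.0], [0.274, 0.962, -0.0], [0.0, -0.0, -1.0]]
contact_force: [0.4, -0.7, -1.2]
width: 0.472
grip_force: 8.5
```

Call:
apply_moves --twist '[[0,0,0],[0,0,0],[0,0,0]]' --translation '[[0,0,-0.1],[0,0,-0.1],[0,0,-0.1]]' --grip '[0.53,0.53,0.53]'

```text
clock: 7.2
ee_pos: [0.4535, 0.216, -0.0207]
orientation: [[-0.962, 0.274, 0.0], [0.274, 0.962, -0.0], [-0.0, -0.0, -1.0]]
contact_force: [-0.9, -1.5, 6.0]
width: 0.468
grip_force: 10.1
```

Call:
apply_moves --twist '[[0,0,0],[0,0,0],[0,0,0]]' --translation '[[0,0,-0.1],[0,0,-0.1],[0,0,-0.1]]' --grip '[0.53,0.53,0.53]'

```text
clock: 7.45
ee_pos: [0.4536, 0.216, -0.0209]
orientation: [[-0.962, 0.274, 0.001], [0.274, 0.962, -0.0], [-0.001, -0.0, -1.0]]
contact_force: [-4.2, -2.6, 20.4]
width: 0.471
grip_force: 16.6
```

Call:
apply_moves --twist '[[0,0,0],[0,0,0],[0,0,0],[0,0,0],[0,0,0],[0,0,0],[0,0,0],[0,0,0],[0,0,0],[0,0,0]]' --translation '[[0,0,1],[0,0,3],[0,0,6],[0,0,9],[0,0,12],[0,0,15.5],[1,0.2,18.5],[3,0.4,21.5],[5.5,0.6,24],[8.5,0.9,24.2]]' --grip '[0.53,0.53,0.53,0.53,0.53,0.53,0.53,0.53,0.53,0.53]'

```text
clock: 8.28
ee_pos: [0.5402, 0.2263, 0.2258]
orientation: [[-0.962, 0.273, 0.006], [0.273, 0.962, 0.003], [-0.005, 0.004, -1.0]]
contact_force: [0.3, 0.3, -0.7]
width: 0.473
grip_force: 8.5
```

Call:
apply_moves --twist '[[0,0,0],[0,0,0],[0,0,0],[0,0,0],[0,0,0],[0,0,0]]' --translation '[[3,0.3,0],[6,0.6,0],[8.2,0.9,0],[8.2,0.9,0],[8.2,0.9,0],[8.2,0.9,0]]' --grip '[0.53,0.53,0.53,0.53,0.53,0.53]'

```text
clock: 8.78
ee_pos: [0.6196, 0.2342, 0.2198]
orientation: [[-0.962, 0.273, -0.001], [0.273, 0.962, 0.0], [0.001, -0.0, -1.0]]
contact_force: [-0.4, -0.2, -1.8]
width: 0.474
grip_force: 8.5
```

```bash
python3 - <<'E'
from h import *
import pickle
s=state();print(s['ee_pos'],s['width'],s['contact_force'])
p=camera_params("wrist");im=snapshot("wrist");np.save("w5.npy",im);pickle.dump(p,open("w5.pkl","wb"))
cv2.imwrite("pics/w5.png",cv2.resize(im[:,:,::-1],None,fx=1.5,fy=1.5,interpolation=cv2.INTER_CUBIC))
E
```

```text
[0.61960477 0.23418862 0.21981704] 0.4742615861916643 [-0.38718288 -0.17949431 -1.7860363 ]
```

View pics/w5.png

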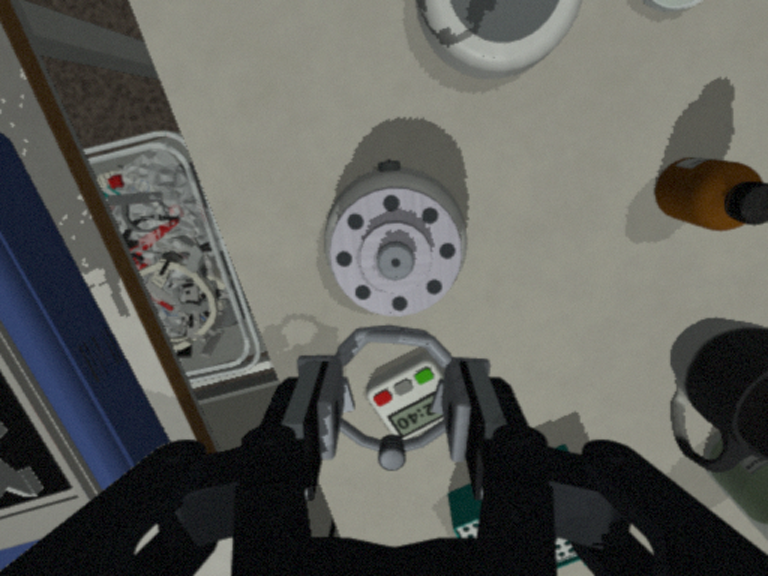

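The picture shows the ring held level and spread, and below it the rotor at (397,250), the head's centre dot at (396,262) and the eight dark holes around it (all ×1.5). I'll fit the axis from the holes and the dot.

```bash
python3 - <<'E'
from h import *
import pickle
im=np.load("w5.npy");p=pickle.load(open("w5.pkl","rb"))
g=cv2.cvtColor(im,cv2.COLOR_RGB2GRAY)[115:215,210:320]
n,l,st,ce=cv2.connectedComponentsWithStats((g<75).astype(np.uint8))
H=[]
for i in range(1,n):
    c=ce[i]+[210,115]
    if 3<st[i,4]<80: print(c,st[i,4]); 
    if 15<st[i,4]<80 and np.hypot(*(c-[264.5,167]))<45: H.append(c)
H=np.array(H)
# white disc extents, head circle
hsv=cv2.cvtColor(im,cv2.COLOR_RGB2HSV)
for zd in (.055,.060,.065,.07,.075):
    P=np.array([onz(p,*c,zd)[:2] for c in H]); A=np.c_[2*P,np.ones(len(P))]
    s=np.linalg.lstsq(A,(P**2).sum(1),rcond=None)[0];r=np.sqrt(s[2]+s[0]**2+s[1]**2)
    zh=zd+.0205; print(zd,"axis from holes",s[:2],"r",r,"dot",onz(p,396/1.5,262/1.5,zh)[:2])
for r in g[8:98:3]: print(' '.join('%3d'%v for v in r[10:100:3]))
E
```

```text
[294.25 124.  ] 4
[219.83333333 141.16666667] 6
[285.90789474 143.38157895] 76
[236.41891892 147.22972973] 74
[252.5 149.5] 8
[264. 147.] 7
[262.14634146 162.7804878 ] 41
[297.75362319 166.73913043] 69
[228.97058824 172.05882353] 68
[263.25 174.75] 20
[288.953125 190.765625] 64
[241.24137931 194.48275862] 58
[265.8852459  201.91803279] 61
0.055 axis from holes [0.6271096  0.23482683] r 0.03128179513794505 dot [0.62588656 0.23572705]
0.06 axis from holes [0.62589163 0.23515202] r 0.03081412031889852 dot [0.62460854 0.23605914]
0.065 axis from holes [0.62467367 0.23547722] r 0.03034644549986264 dot [0.62333053 0.23639123]
0.07 axis from holes [0.6234557  0.23580241] r 0.029878770680832462 dot [0.62205251 0.23672332]
0.075 axis from holes [0.62223774 0.2361276 ] r 0.02941109586178655 dot [0.62077449 0.23705541]
142 133  83  85  75  70  84  91  94 100 101 102 106 100 103 103  98 102 108 107 102  99  94  82  75  83  88  88  89  90
141 105  83  70  68  87  90  95  99  99  85  95 124 145 143 145 145 128  94  95 105 105  96  96  89  77  78  86  87  86
142 128  73  72  88  91  96  97  88 143 
[... 2619 characters left out ...]
 163  54  49  53 128 158 161 158 161 150 163 158 157 157 155 153 157 110  70 124 155 144 146 143 145
133 123 122 117 129 165 114  56  77 159 159 163 160 155 140  64  75 157 157 154 153 156 152 157 156 144 144 141 146 147
144 140 121 123 121 129 164 165 161 160 160 164 159 156  61  53  53 108 157 157 154 159 152 154 144 144 145 144 146 144
141 140 142 129 120 122 123 148 164 160 160 163 158 162  76  54  51 126 160 157 155 159 149 146 146 146 147 147 143 145
139 139 143 141 140 134 125 122 125 156 159 162 162 155 155 132 141 159 160 154 149 147 145 144 144 145 146 145 140 143
140 143 144 140 142 139 141 142 141 137 138 144 149 152 149 156 148 144 145 147 143 143 146 149 146 147 146 143 143 145
```

```bash
python3 - <<'E'
from h import *
import pickle
p=pickle.load(open("w5.pkl","rb"));p1=pickle.load(open("w1.pkl","rb"))
H=np.array([[285.9,143.4],[236.4,147.2],[262.5,136.5],[297.75,166.74],[228.97,172.06],[288.95,190.77],[241.24,194.48],[265.89,201.92]])
im=np.load("w5.npy");g=cv2.cvtColor(im,cv2.COLOR_RGB2GRAY)
s=(g[125:145,250:275]<75);ys,xs=np.nonzero(s);H[2]=[xs.mean()+250,ys.mean()+125];print(H[2],len(xs))
g1=cv2.cvtColor(np.load("w1.npy"),cv2.COLOR_RGB2GRAY);s=g1[357:369,335:348];print(s)
for zd in (.055,.060,.065,.07,.075):
    P=np.array([onz(p,*c,zd)[:2] for c in H]); A=np.c_[2*P,np.ones(len(P))]
    s=np.linalg.lstsq(A,(P**2).sum(1),rcond=None)[0];r=np.hypot(*(P-s[:2]).T)
    print(zd,s[:2],r.round(4),"dot",onz(p,263.3,174.75,zd+.0205)[:2])
u=(341.3,364.5)
print(tri([(p,263.3,174.75),(p1,*u)]),tri([(p,263.3,174.75),(camera_params('top'),303.1,184.4),(camera_params('side'),259.7,180.6)]))
E
```

```text
[260.425 135.225] 80
[[102 113 116 118 117 118 113 117 117 116 114 117 115]
 [115 117 118 120 119 114 120 116 117 117 117 115 115]
 [118 122 118 121 121 117 118 115 116 119 120 114 120]
 [120 120 118 119 120 118 118 120 118 115 122 117 118]
 [120 122 119 118 115 112 112 112 113 114 117 117 118]
 [120 120 116 116 105  78  67  68  71  95 116 117 120]
 [119 115 117 101  66  50  53  51  51  76 113 119 121]
 [119 119 113  93  57  47  49  47  51  73 107 118 116]
 [116 119 111  83  56  49  51  49  53  76 103 117 115]
 [116 117 117 102  76  62  54  55  71  96 112 115 114]
 [115 113 118 112 105  92  82  87  95 111 112 113 112]
 [117 112 116 112 113 114 114 113 114 111 118 116 114]]
0.055 [0.62570576 0.23501233] [0.0354 0.0356 0.0353 0.0356 0.0354 0.0354 0.0355 0.0354] dot [0.62578266 0.2350508 ]
0.06 [0.62450878 0.23533475] [0.0348 0.0351 0.0348 0.0351 0.0348 0.0349 0.035  0.0348] dot [0.62450629 0.23539366]
0.065 [0.6233118  0.23565717] [0.0343 0.0345 0.0343 0.0345 0.0343 0.0344 0.0344 0.0343] dot [0.62322993 0.23573652]
0.07 [0.62211483 0.23597959] [0.0338 0.034  0.0337 0.034  0.0338 0.0338 0.0339 0.0338] dot [0.62195357 0.23607938]
0.075 [0.62091785 0.23630201] [0.0332 0.0335 0.0332 0.0335 0.0333 0.0333 0.0334 0.0333] dot [0.6206772  0.23642224]
(array([0.62453474, 0.23555605, 0.08029967]), [np.float64(0.1767369676386186), np.float64(0.1767369676385772)]) (array([0.62274082, 0.23388155, 0.07765084]), [np.float64(2.7693133816065685), np.float64(1.908897099512395), np.float64(0.8668405370688969)])
```

```bash
python3 - <<'E'
from h import *
import pickle
p=pickle.load(open("w5.pkl","rb"));R=np.array(state()['orientation']);T=np.array([.6196,.2342,.2198])
for n,u,v,z in (("hinge top",391,452,.2495),("front wire",395,333,.2425),("lipL",346,392,.2445),("lipR",441,390,.2445)):
    print(n,R.T@(onz(p,u/1.5,v/1.5,z)-T))
g=np.load("w5.npy");g=cv2.cvtColor(g,cv2.COLOR_RGB2GRAY)
E
```

```text
hinge top [-0.02388295  0.00073023 -0.02971574]
front wire [ 0.01524195  0.00195429 -0.02269058]
lipL [-0.00466857 -0.01392335 -0.02469951]
lipR [-0.00388427  0.01693111 -0.02470683]
```

Call:
apply_moves --twist '[[0,0,0],[0,0,0],[0,0,0],[0,0,0],[0,0,0],[0,0,0],[0,0,0],[0,0,0]]' --translation '[[0.5,0.1,-3],[0.5,0.1,-6],[0.5,0.1,-9],[0.5,0.1,-12],[0.5,0.1,-13.5],[0.5,0.1,-14],[0.5,0.1,-14],[0.5,0.1,-14]]' --grip '[0.53,0.53,0.53,0.53,0.53,0.53,0.53,0.53]'

```text
clock: 9.5
ee_pos: [0.6257, 0.2354, 0.0814]
orientation: [[-0.962, 0.274, 0.001], [0.274, 0.962, 0.001], [-0.001, 0.001, -1.0]]
contact_force: [0.7, 0.7, 0.5]
width: 0.467
grip_force: 8.5
```

```bash
python3 - <<'E'
from h import *
import pickle
s=state();print(s['ee_pos'],s['width'])
p=camera_params("wrist");im=snapshot("wrist");np.save("w6.npy",im);pickle.dump((p,s),open("w6.pkl","wb"))
print(proj(p,[.6245,.2354,.0803]),proj(p,[.6245,.2354,.102]))
cv2.imwrite("pics/w6.png",cv2.resize(im[190:340,165:360,::-1],None,fx=4,fy=4,interpolation=cv2.INTER_CUBIC))
E
```

```text
[0.62571253 0.23544703 0.08135352] 0.4667606842867643
[258.90111595 228.75779016] [258.53835338 246.8510313 ]
```

View pics/w6.png

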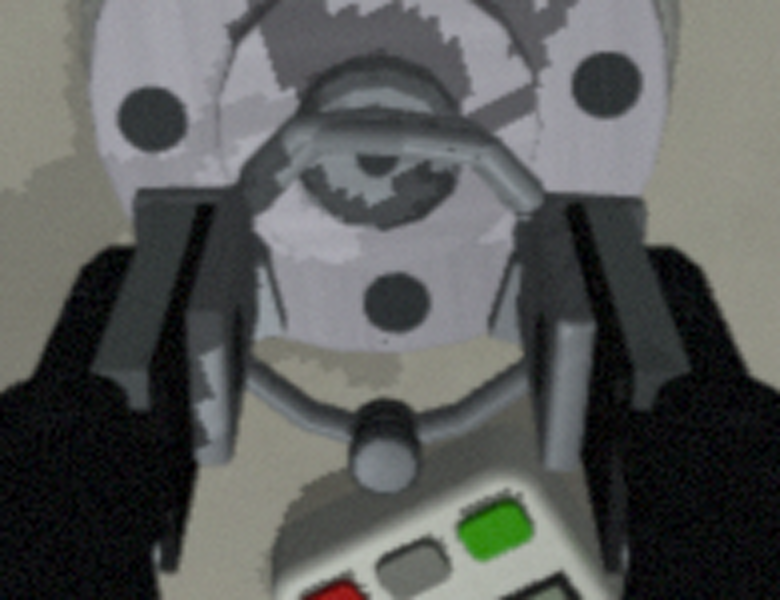

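The ring's lips are symmetric about crop x≈388.5, with the hinge at (385,463) and the head's dot at (379,160), so the ring is about 1 mm off along the tool's y. I'll work out the correction.

```bash
python3 - <<'E'
from h import *
import pickle
p,s=pickle.load(open("w6.pkl","rb"));R=s['orientation'];T=s['ee_pos'];u=T[2]+.0207
f=lambda x,y:(165+(x+.5)/4-.5,190+(y+.5)/4-.5)
D=onz(p,*f(379,160),.0803);print("dot",D, R.T@(D-T))
for n,x,y,z in (("hinge top",385,463,u+.009),("hinge",385,430,u+.009),("front wire mid",390,128,u+.003),("lipL1",258,250,u+.004),("lipL2",284,328,u+.004),("lipR1",520,250,u+.004),("lipR2",492,330,u+.004)):
    X=onz(p,*f(x,y),z);print(n,(R.T@(X-D)*1e3).round(1))
E
```

```text
dot [0.62507685 0.23550924 0.0803    ] [ 0.00062937 -0.00011525  0.00105284]
hinge top [-26.9   1.  -30.7]
hinge [-22.1   1.  -30.7]
front wire mid [ 15.3   1.5 -24.8]
lipL1 [ -0.3 -14.4 -25.8]
lipL2 [-11.  -11.5 -25.8]
lipR1 [ -0.2  17.2 -25.7]
lipR2 [-11.2  14.1 -25.7]
```

Call:
apply_moves --twist '[[0,0,0],[0,0,0],[0,0,0],[0,0,0],[0,0,0]]' --translation '[[-0.54,0.02,0],[-0.54,0.02,-0.8],[-0.54,0.02,-1.5],[-0.54,0.02,-2.0],[-0.54,0.02,-2.0]]' --grip '[0.53,0.53,0.53,0.53,0.53]'

```text
clock: 9.97
ee_pos: [0.6195, 0.2345, 0.0585]
orientation: [[-0.962, 0.274, -0.002], [0.274, 0.962, -0.001], [0.001, -0.002, -1.0]]
contact_force: [-0.2, -0.6, -0.7]
width: 0.47
grip_force: 8.5
```

Call:
apply_moves --twist '[[0,0,0],[0,0,0],[0,0,0]]' --translation '[[0,0,-0.1],[0,0,-0.1],[0,0,-0.1]]' --grip '[0.53,0.53,0.53]'

```text
clock: 10.22
ee_pos: [0.6203, 0.2353, 0.0591]
orientation: [[-0.962, 0.274, 0.0], [0.274, 0.962, 0.0], [-0.0, 0.0, -1.0]]
contact_force: [0.9, 0.1, -0.5]
width: 0.471
grip_force: 8.5
```

```bash
python3 - <<'E'
from h import *
import pickle
s=state();print(s['ee_pos'],s['contact_force'],s['ft_torque'],s['width'])
E
```

```text
[0.62027351 0.23525605 0.05905592] [ 0.85646634  0.09916084 -0.49558776] [ 0.0220677   0.0058371  -0.00723956] 0.4711724706077987
```

Call:
apply_moves --twist '[[0,0,0],[0,0,0],[0,0,0]]' --translation '[[0,0,-0.1],[0,0,-0.1],[0,0,-0.1]]' --grip '[0.53,0.53,0.53]'

```text
clock: 10.47
ee_pos: [0.6202, 0.2352, 0.0581]
orientation: [[-0.962, 0.274, 0.0], [0.274, 0.962, 0.0], [-0.0, 0.0, -1.0]]
contact_force: [-0.5, -0.6, -1.0]
width: 0.47
grip_force: 8.5
```

Call:
apply_moves --twist '[[0,0,0],[0,0,0],[0,0,0]]' --translation '[[0,0,-0.1],[0,0,-0.1],[0,0,-0.1]]' --grip '[0.53,0.53,0.53]'

```text
clock: 10.72
ee_pos: [0.6201, 0.2351, 0.0569]
orientation: [[-0.962, 0.274, -0.0], [0.274, 0.962, -0.0], [0.0, -0.0, -1.0]]
contact_force: [0.2, 0.1, -1.0]
width: 0.47
grip_force: 8.5
```

Call:
apply_moves --twist '[[0,0,0],[0,0,0],[0,0,0]]' --translation '[[0,0,-0.1],[0,0,-0.1],[0,0,-0.1]]' --grip '[0.53,0.53,0.53]'

```text
clock: 10.97
ee_pos: [0.6201, 0.2351, 0.0559]
orientation: [[-0.962, 0.274, -0.0], [0.274, 0.962, -0.0], [0.0, -0.0, -1.0]]
contact_force: [-0.6, -1.3, -0.8]
width: 0.469
grip_force: 8.5
```

Call:
apply_moves --twist '[[0,0,0],[0,0,0],[0,0,0],[0,0,0]]' --translation '[[0,0,-0.1],[0,0,-0.2],[0,0,-0.2],[0,0,-0.2]]' --grip '[0.53,0.53,0.53,0.53]'

```text
clock: 11.3
ee_pos: [0.6201, 0.2351, 0.0538]
orientation: [[-0.962, 0.274, -0.0], [0.274, 0.962, -0.0], [0.0, -0.0, -1.0]]
contact_force: [-0.4, -0.9, -0.1]
width: 0.476
grip_force: 8.5
```

Call:
apply_moves --twist '[[0,0,0],[0,0,0],[0,0,0],[0,0,0]]' --translation '[[0,0,-0.1],[0,0,-0.2],[0,0,-0.2],[0,0,-0.2]]' --grip '[0.53,0.53,0.53,0.53]'

```text
clock: 11.63
ee_pos: [0.6201, 0.2351, 0.0519]
orientation: [[-0.962, 0.274, -0.0], [0.274, 0.962, -0.0], [0.0, -0.0, -1.0]]
contact_force: [-0.1, 0.3, -0.9]
width: 0.47
grip_force: 8.5
```

Call:
apply_moves --twist '[[0,0,0],[0,0,0],[0,0,0]]' --translation '[[0,0,-0.1],[0,0,-0.1],[0,0,-0.1]]' --grip '[0.53,0.53,0.53]'

```text
clock: 11.88
ee_pos: [0.6201, 0.2352, 0.0509]
orientation: [[-0.962, 0.274, -0.0], [0.274, 0.962, -0.0], [0.0, -0.0, -1.0]]
contact_force: [0.1, -0.2, -1.6]
width: 0.475
grip_force: 8.5
```

Call:
apply_moves --twist '[[0,0,0],[0,0,0],[0,0,0]]' --translation '[[0,0,-0.1],[0,0,-0.1],[0,0,-0.1]]' --grip '[0.53,0.53,0.53]'

```text
clock: 12.13
ee_pos: [0.6201, 0.2351, 0.0499]
orientation: [[-0.962, 0.274, -0.0], [0.274, 0.962, -0.0], [0.0, -0.0, -1.0]]
contact_force: [0.3, 0.5, -1.6]
width: 0.474
grip_force: 8.5
```

Call:
apply_moves --twist '[[0,0,0],[0,0,0],[0,0,0]]' --translation '[[0,0,-0.05],[0,0,-0.05],[0,0,-0.05]]' --grip '[0.53,0.53,0.53]'

```text
clock: 12.38
ee_pos: [0.6202, 0.2352, 0.0495]
orientation: [[-0.962, 0.274, 0.0], [0.274, 0.962, 0.0], [-0.0, 0.0, -1.0]]
contact_force: [-0.0, 0.2, -0.6]
width: 0.47
grip_force: 8.4
```

Call:
apply_moves --twist '[[0,0,0],[0,0,0],[0,0,0]]' --translation '[[0,0,-0.05],[0,0,-0.05],[0,0,-0.05]]' --grip '[0.53,0.53,0.53]'

```text
clock: 12.63
ee_pos: [0.6202, 0.2351, 0.0493]
orientation: [[-0.962, 0.274, 0.0], [0.274, 0.962, -0.0], [-0.0, 0.0, -1.0]]
contact_force: [-0.4, -0.8, 4.3]
width: 0.47
grip_force: 9.6
```

Call:
apply_moves --twist '[[0,0,0],[0,0,0],[0,0,0]]' --translation '[[0,0,-0.1],[0,0,-0.1],[0,0,-0.1]]' --grip '[0.53,0.53,0.53]'

```text
clock: 12.88
ee_pos: [0.6202, 0.2352, 0.0483]
orientation: [[-0.962, 0.274, 0.0], [0.274, 0.962, -0.0], [-0.0, 0.0, -1.0]]
contact_force: [-1.3, -0.9, 5.3]
width: 0.474
grip_force: 10.3
```

Call:
apply_moves --twist '[[0,0,0],[0,0,0],[0,0,0]]' --translation '[[0,0,-0.08],[0,0,-0.08],[0,0,-0.08]]' --grip '[0.53,0.53,0.53]'

```text
clock: 13.13
ee_pos: [0.6202, 0.2352, 0.0476]
orientation: [[-0.962, 0.274, 0.0], [0.274, 0.962, -0.0], [-0.0, 0.0, -1.0]]
contact_force: [-2.3, -1.7, 7.0]
width: 0.468
grip_force: 10.8
```

Call:
apply_moves --twist '[[0,0,0],[0,0,0],[0,0,0]]' --translation '[[0,0,-0.08],[0,0,-0.08],[0,0,-0.08]]' --grip '[0.53,0.53,0.53]'

```text
clock: 13.38
ee_pos: [0.6202, 0.2352, 0.047]
orientation: [[-0.962, 0.274, 0.0], [0.274, 0.962, -0.0], [-0.0, 0.0, -1.0]]
contact_force: [-2.8, -1.2, 9.8]
width: 0.468
grip_force: 11.4
```

Call:
apply_moves --twist '[[0,0,0],[0,0,0],[0,0,0]]' --translation '[[0,0,-0.08],[0,0,-0.08],[0,0,-0.08]]' --grip '[0.53,0.53,0.53]'

```text
clock: 13.63
ee_pos: [0.6202, 0.2352, 0.0464]
orientation: [[-0.962, 0.274, 0.001], [0.274, 0.962, -0.0], [-0.001, 0.0, -1.0]]
contact_force: [-3.6, -2.4, 11.2]
width: 0.472
grip_force: 11.9
```

Call:
apply_moves --twist '[[0,0,0],[0,0,0],[0,0,0]]' --translation '[[0,0,-0.03],[0,0,-0.03],[0,0,-0.03]]' --grip '[0.51,0.5,0.5]'

```text
clock: 13.88
ee_pos: [0.6213, 0.2354, 0.0464]
orientation: [[-0.962, 0.275, 0.002], [0.275, 0.962, 0.001], [-0.002, 0.001, -1.0]]
contact_force: [-0.1, -1.6, 9.8]
width: 0.498
grip_force: 9.2
```

Call:
apply_moves --twist '[[0,0,0],[0,0,0],[0,0,0]]' --translation '[[0,0,-0.04],[0,0,-0.04],[0,0,-0.04]]' --grip '[0.48,0.47,0.47]'

```text
clock: 14.13
ee_pos: [0.6219, 0.2353, 0.0461]
orientation: [[-0.961, 0.275, 0.003], [0.275, 0.961, 0.001], [-0.003, 0.002, -1.0]]
contact_force: [1.5, -2.2, 9.1]
width: 0.532
grip_force: 7.9
```

Call:
apply_moves --twist '[[0,0,0],[0,0,0],[0,0,0]]' --translation '[[0.1,-0.02,-0.08],[0.15,-0.03,-0.1],[0.15,-0.03,-0.1]]' --grip '[0.46,0.45,0.45]'

```text
clock: 14.38
ee_pos: [0.6227, 0.2353, 0.0451]
orientation: [[-0.962, 0.274, 0.002], [0.274, 0.962, 0.001], [-0.002, 0.001, -1.0]]
contact_force: [-0.0, -0.9, 11.1]
width: 0.552
grip_force: 8.4
```

Call:
apply_moves --twist '[[0,0,0],[0,0,0],[0,0,0]]' --translation '[[0.05,-0.02,-0.04],[0.08,-0.02,-0.06],[0.08,-0.02,-0.06]]' --grip '[0.44,0.43,0.43]'

```text
clock: 14.63
ee_pos: [0.6236, 0.2352, 0.0446]
orientation: [[-0.962, 0.274, 0.002], [0.274, 0.962, 0.001], [-0.002, 0.002, -1.0]]
contact_force: [-1.2, -1.2, 11.4]
width: 0.568
grip_force: 7.7
```

Call:
apply_moves --twist '[[0,0,0],[0,0,0],[0,0,0]]' --translation '[[0.04,-0.01,-0.03],[0.06,-0.02,-0.05],[0.06,-0.02,-0.05]]' --grip '[0.42,0.41,0.41]'

```text
clock: 14.88
ee_pos: [0.6244, 0.235, 0.0442]
orientation: [[-0.962, 0.274, 0.003], [0.274, 0.962, 0.001], [-0.002, 0.002, -1.0]]
contact_force: [-0.4, -1.0, 11.6]
width: 0.59
grip_force: 7.2
```

Call:
apply_moves --twist '[[0,0,0],[0,0,0],[0,0,0]]' --translation '[[0.03,-0.01,-0.03],[0.03,-0.01,-0.05],[0.03,-0.01,-0.05]]' --grip '[0.4,0.39,0.39]'

```text
clock: 15.13
ee_pos: [0.625, 0.2346, 0.0438]
orientation: [[-0.962, 0.275, 0.003], [0.275, 0.962, 0.001], [-0.003, 0.002, -1.0]]
contact_force: [-0.1, -2.4, 12.1]
width: 0.606
grip_force: 6.5
```

Call:
apply_moves --twist '[[0,0,0],[0,0,0],[0,0,0]]' --translation '[[0.02,0,-0.02],[0.03,0,-0.04],[0.03,0,-0.04]]' --grip '[0.38,0.37,0.37]'

```text
clock: 15.38
ee_pos: [0.6256, 0.2343, 0.0435]
orientation: [[-0.961, 0.275, 0.004], [0.275, 0.961, 0.001], [-0.003, 0.002, -1.0]]
contact_force: [0.7, -3.0, 13.5]
width: 0.631
grip_force: 6.8
```

Call:
apply_moves --twist '[[0,0,0],[0,0,0],[0,0,0]]' --translation '[[0,0,-0.02],[0,0,-0.04],[0,0,-0.04]]' --grip '[0.36,0.35,0.35]'

```text
clock: 15.63
ee_pos: [0.6257, 0.2346, 0.0432]
orientation: [[-0.961, 0.275, 0.004], [0.275, 0.961, 0.001], [-0.004, 0.002, -1.0]]
contact_force: [1.4, -1.5, 12.9]
width: 0.651
grip_force: 6.1
```

Call:
apply_moves --twist '[[0,0,0],[0,0,0],[0,0,0]]' --translation '[[0,0,0],[0,0,0],[0,0,0]]' --grip '[0.34,0.33,0.33]'

```text
clock: 15.88
ee_pos: [0.6256, 0.235, 0.0429]
orientation: [[-0.962, 0.275, 0.004], [0.275, 0.962, 0.002], [-0.003, 0.003, -1.0]]
contact_force: [2.9, -0.8, 9.7]
width: 0.669
grip_force: 4.7
```

Call:
apply_moves --twist '[[0,0,0],[0,0,0],[0,0,0]]' --translation '[[0,0,0],[0,0,0],[0,0,0]]' --grip '[0.32,0.3,0.3]'

```text
clock: 16.13
ee_pos: [0.6253, 0.2352, 0.0427]
orientation: [[-0.962, 0.274, 0.003], [0.274, 0.962, 0.002], [-0.003, 0.003, -1.0]]
contact_force: [2.0, -0.1, 8.1]
width: 0.7
grip_force: 4.1
```

```bash
python3 - <<'E'
from h import *
import pickle
s=state();print(s['ee_pos'],s['contact_force'],s['ft_torque'],s['width'],s['grip_force'],s['clock'])
p=camera_params("wrist");im=snapshot("wrist");np.save("w7.npy",im)
R=s['orientation'];T=s['ee_pos']
g=cv2.cvtColor(im,cv2.COLOR_RGB2GRAY)[200:320:3,190:335:4]
for r in g: print(' '.join('%3d'%v for v in r))
E
```

```text
[0.62533673 0.23524322 0.04273323] [ 1.95927267 -0.06821942  8.1327486 ] [-0.04575354 -0.42715257  0.00287801] 0.6996681496420033 4.083196856081486 16.1333
 98  58  31  31  27  28  37  98  96  93  95  98  94  92  77  68  66  64  67  69  81  88  94  91  94  94  91  83  27  28  44  92 100 156 159  94  92
 95  83  28  36  35  34  35  94  93  93  95  92  85  65  69  67  67  65  69  70  69  70  69  90  89  95  92  94  87  81  95  94 101 159 161  92  90
 93  94  32  28  31  29  52  94  94  91  92  64  63  62  83  86  95 118 140 101  90  70  70  67  85  95  95  89  98  92  96  95  98 158 138  93  92
 96  95  87  33  37  50  88  94  95  93  65  63  87  97  94  93 150 167 159  97 165 132 103  83  68  90  94  90  94  95  93  94  94 101  94  93  92
 97  94  92  91  93  91  93  92  94  66  69 131 107  97  89  73  67  95  65  83  95 151 100 118  92  65  85  90  94  93  95  95  90  91  97  92  94
 94  94  98  91  93  92  91  95  72  63 163 166  96  74  70  65  74  72  76  75  78  73  74  86 155  93  69  89  95  95  95  94  92  93  96  91  93
 96  96  94  92  93  92  73  69  55  69 110  75  62  65 
[... 4275 characters left out ...]
 156 153 153 156 152  97 141 130 121  93  49 142 147 145 143 144 138 139 147  56 105 113 122 148 148 147  23
 38 123 122 127 118  77 122 123 125 137 153 155 154 157 150 106 136 130 121  89 146 147 149 146 144 139 143 146 149  80 120 110 143 147 149 151  73
 82 124 123 118 119 117 124 124 124 144 145 143 143 152 151 154 100 117 104 150 148 149 139 143 145 145 148 144 147 116 124 104 151 148 149 146 130
122 122 124 122 125 125 126 124 128 142 143 144 144 145 147 145 147 147 146 141 144 146 146 148 149 145 148 147 151 149 142 125 150 148 147 149 147
124 124 124 124 124 123 124 126 144 145 144 141 144 146 146 146 147 147 144 145 148 144 147 148 148 149 139  96 124 150 148 149 152 148 150 149 146
```

Call:
apply_moves --twist '[[0,0,0],[0,0,0],[0,0,0],[0,0,0]]' --translation '[[0,0,0],[0,0,0],[0,0,0],[0,0,0]]' --grip '[0.27,0.24,0.22,0.22]'

```text
clock: 16.52
ee_pos: [0.6248, 0.2353, 0.0422]
orientation: [[-0.962, 0.274, 0.002], [0.274, 0.962, 0.002], [-0.002, 0.002, -1.0]]
contact_force: [2.2, 1.5, 6.6]
width: 0.778
grip_force: 2.9
```

Call:
apply_moves --twist '[[0,0,0],[0,0,0],[0,0,0],[0,0,0]]' --translation '[[0,0,0],[0,0,0],[0,0,0.1],[0,0,0.2]]' --grip '[0.18,0.15,0.15,0.15]'

```text
clock: 16.85
ee_pos: [0.6233, 0.234, 0.043]
orientation: [[-0.962, 0.274, -0.001], [0.274, 0.962, -0.001], [0.001, -0.001, -1.0]]
contact_force: [0.3, -0.6, 0.1]
width: 0.85
grip_force: 0.0
```

Call:
apply_moves --twist '[[0,0,0],[0,0,0],[0,0,0],[0,0,0]]' --translation '[[0,0,0.3],[0,0,0.6],[0,0,1],[0,0,1]]' --grip '[0.1,0.05,0,0]'

```text
clock: 17.18
ee_pos: [0.6241, 0.2346, 0.0546]
orientation: [[-0.962, 0.274, 0.001], [0.274, 0.962, 0.001], [-0.001, 0.001, -1.0]]
contact_force: [0.0, 1.3, 0.7]
width: 0.997
grip_force: 0.0
```

Call:
apply_moves --twist '[[0,0,0],[0,0,0],[0,0,0],[0,0,0],[0,0,0],[0,0,0],[0,0,0],[0,0,0]]' --translation '[[0,0,1],[0,0,3],[0,0,6],[0,0,9],[0,0,12],[0,0,14],[0,0,14],[0,0,14]]' --grip '[0,0,0,0,0,0,0,0]'

```text
clock: 17.85
ee_pos: [0.6241, 0.2348, 0.1954]
orientation: [[-0.962, 0.274, 0.003], [0.274, 0.962, 0.001], [-0.002, 0.002, -1.0]]
contact_force: [-0.7, -0.3, -1.1]
width: 1.002
grip_force: 0.0
```

```bash
python3 - <<'E'
from h import *
import pickle
s=state();print(s['ee_pos'],s['contact_force'],s['width'])
p=camera_params("wrist");im=snapshot("wrist");np.save("w8.npy",im);pickle.dump(p,open("w8.pkl","wb"))
# predicted pixel places of a seated ring: underside at boss(.0698)-1.3mm
u=.0685;A=np.array([.6245,.2354,0]);hx=np.array([.962,-.274,0]);hy=np.array([.274,.962,0])
for n,a,b,z in (("dot",0,0,.0803),("hinge",22,0,u+.009),("ear+",0,24,u+.034),("ear-",0,-24,u+.034),("ledge+",0,31,u+.008),("ledge-",0,-31,u+.008)):
    print(n,proj(p,A+[0,0,z]+(hx*a+hy*b)/1e3).round(1))
g=cv2.cvtColor(im,cv2.COLOR_RGB2GRAY);c=proj(p,A+[0,0,.075]).astype(int)
for r in g[c[1]-34:c[1]+40:2,c[0]-46:c[0]+48:2]: print(''.join(' .:-=+*#'[7-min(v//22,7)] for v in r))
print(c)
E
```

```text
[0.62409955 0.23478069 0.19537701] [-0.73071253 -0.29288709 -1.08843996] 1.002145970181138
dot [261.1 176.7]
hinge [261.1 199.3]
ear+ [290.4 184. ]
ear- [231.8 183.9]
ledge+ [295.9 175.7]
ledge- [226.4 175.6]
=-==-..:--:--==--=-=--===-==-==--****++=:.---==
=:-=:.:++++-=======-====-======-:******=-.:=--=
-:--..=+++++=========-=========--+****+-...:-==
-:-...++*++*====-===+++=========-=***+=-....--=
:::...-*+***===========-.-:-+==-===--=-.....:==
:-...:-+***======::==++====-====-==.-----:-:.--
:-...-=========--===------=========--====-==-:=
-:...--======+==-==:::::::-=+:--====-==--===-.-
-.....======+=-::--:-===+=::==:::-==-======-..-
:.....-====++=-::=----==+==::=-=-:-========-..:
:.....--===++==:=--====+=+======:::====--==....
:......===++====-:==+++++++===-==-:-=-==+**=...
:......-=++=+==-:=++=======+==-:==-:===+***+-..
......:=+++==+=:====-:::::-=+==::-:-===+****+..
...-=--:=++==+-=++=-:::::::-=+==:-:-+++=+**++..
..-=:::-+++===-:-=-:::::::::-=-::-=+*++::--=:..
..==::--++++==::--:::::-:::::=-:::++*++-::::...
:.-+:--=-=++=-::--::::=++::::--:--++*++=::::...
:..+----:-*++:::--:::-+++-:
[... 194 characters left out ...]
.-=--+*=:-:::...:.
::..::-:::-+=::-==::-:::::::.-+=-:=*-:-:::...:.
:::.:::::::+-:::-=:.::----:.-+=-::-+::+-:...:..
:::..::..::-....:-=-:-====-.==-:..:=:-+=....:..
:::::::..::-+-::::==========--:...:-:=++:..:...
::::::...-++++:.:::-==**++=-::....:--+++.......
:::::....+++++=...::-*++*+-:.......-+++:.......
::::::...-++++-...::-=::-=:..........:.....:...
.::::::...=++=.....::::::=-...............:....
:.::::::...:.......::-:::++-..............:....
:..::::-:...........::::=++=...................
.....::::-:...........-++++=...................
::....:::::::..........=++=...................:
..:..::.:::::::... ..........................:.
:.:..::..:..:.:::..............:...............
[261 175]
```

```bash
python3 - <<'E'
from h import *
q=camera_params("side");b=np.load("side0.npy").astype(int);im=snapshot("side").astype(int);np.save("side9.npy",im)
A=np.array([.6245,.2354,0]);hy=np.array([.274,.962,0]);hx=np.array([.962,-.274,0])
for u in(.0685,.0803):
    for k in(21,-21): print(u,k,[proj(q,A+hy*k/1e3+hx*e/1e3+[0,0,u+.034]).round(1).tolist() for e in(-9,9)], proj(q,A+hy*k*31/21e3+[0,0,u+.008]).round(1))
d=np.abs(im-b).max(2)[140:215,225:300]
for i,r in enumerate(d): print(140+i,''.join('#' if v>40 else '+' if v>22 else '.' for v in r))
E
```

```text
0.0685 21 [[253.9, 173.4], [248.2, 170.8]] [247.2 184.7]
0.0685 -21 [[268.8, 168.6], [263.0, 166.1]] [268.8 177.4]
0.0803 21 [[254.1, 168.1], [248.3, 165.5]] [247.3 179.6]
0.0803 -21 [[269.0, 163.4], [263.2, 161.0]] [269.  172.4]
140 ...........................................................................
141 ...........................................................................
142 ...........................................................................
143 ...........................................................................
144 ...........................................................................
145 ...........................................................................
146 ...........................................................................
147 ...........................................................................
148 ...........................................................................
149 ...........................................................................
150 ..................................................................
[... 4429 characters left out ...]
............................................................
207 ...........................................................................
208 ...........................................................................
209 ...........................................................................
210 ...........................................................................
211 ...........................................................................
212 ...........................................................................
213 ...........................................................................
214 ...........................................................................
```

```bash
python3 -c "
from h import *
print(finish_job())"
```

```text
the job is handed in; nothing more can be done
None
```

The job is handed in after about 18 s of robot time: the ring is closed in the groove under the spindle head and the hand is clear. The side-camera check matched both ear tops to a seated, level ring, and the highest load read on the boss was 13.5 N; no score came back.

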